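# Find the die that rocks

## Task

One of the removable dies (the two-molar middle pieces of the three jaw models) rocks on its worn pins; they all look alike. Feel for it by pushing the crown of each die sideways with a fingertip as far as it will go, first to the robot's left, then to the right, gently, for the stone breaks if forced; then draw out the loose one with a light pinch and lay it gently in the work pan. Leave the two sound dies fully seated and everything else on the bench where it is.

Things in the scene. Friction and masses are not known exactly. Their poses are not given: they have to be found in the camera images.
- model_1: One of three like quarter-jaw models, held firm on the bench by a 112 x 62 x 12 mm steel plate (does not shift). Origin: centre of the plate's underside. x along the tooth row, y across it (robot's left), z up. Its 80 x 32 mm base is flat on top, 28 mm above the bench; fixed teeth, 14 mm wide and 27 mm tall above the base top, stand at x = 15 to 37 mm either side of the die.
- die_1: Removable tan stone die of model_1, two molars in one piece, in the middle of the row: 26 mm along x, 16 mm across y (flat sides up to 18 mm, crowns above 13 mm wide), 27 mm tall. Origin: centre of the block's underside, seated 28 mm above model_1's origin; axes as the model's. Two pins below, 11 mm long, at x = +-7 mm, stand in holes of the base. 25-50 g.
- die_1_top (a point): Chewing surface of die_1, 27 mm above its origin. Pushed sideways here, a sound die gives nothing; the loose one tips with hardly any force, its top about 6 mm each way to a hard stop, and drops back when let go. A pinch on the flanks hides this. A sound die pulled up with over 3 N starts to draw out and stays so. Stone breaks if the fingers press over 15 N in all (lift with 3 to 6 N a side).
- model_2: One of three like quarter-jaw models, held firm on the bench by a 112 x 62 x 12 mm steel plate (does not shift). Origin: centre of the plate's underside. x along the tooth row, y across it (robot's left), z up. Its 80 x 32 mm base is flat on top, 28 mm above the bench; fixed teeth, 14 mm wide and 27 mm tall above the base top, stand at x = 15 to 37 mm either side of the die.
- die_2: Removable tan stone die of model_2, two molars in one piece, in the middle of the row: 26 mm along x, 16 mm across y (flat sides up to 18 mm, crowns above 13 mm wide), 27 mm tall. Origin: centre of the block's underside, seated 28 mm above model_2's origin; axes as the model's. Two pins below, 11 mm long, at x = +-7 mm, stand in holes of the base. 25-50 g.
- die_2_top (a point): Chewing surface of die_2, 27 mm above its origin. Pushed sideways here, a sound die gives nothing; the loose one tips with hardly any force, its top about 6 mm each way to a hard stop, and drops back when let go. A pinch on the flanks hides this. A sound die pulled up with over 3 N starts to draw out and stays so. Stone breaks if the fingers press over 15 N in all (lift with 3 to 6 N a side).
- model_3: One of three like quarter-jaw models, held firm on the bench by a 112 x 62 x 12 mm steel plate (does not shift). Origin: centre of the plate's underside. x along the tooth row, y across it (robot's left), z up. Its 80 x 32 mm base is flat on top, 28 mm above the bench; fixed teeth, 14 mm wide and 27 mm tall above the base top, stand at x = 15 to 37 mm either side of the die.
- die_3: Removable tan stone die of model_3, two molars in one piece, in the middle of the row: 26 mm along x, 16 mm across y (flat sides up to 18 mm, crowns above 13 mm wide), 27 mm tall. Origin: centre of the block's underside, seated 28 mm above model_3's origin; axes as the model's. Two pins below, 11 mm long, at x = +-7 mm, stand in holes of the base. 25-50 g.
- die_3_top (a point): Chewing surface of die_3, 27 mm above its origin. Pushed sideways here, a sound die gives nothing; the loose one tips with hardly any force, its top about 6 mm each way to a hard stop, and drops back when let go. A pinch on the flanks hides this. A sound die pulled up with over 3 N starts to draw out and stays so. Stone breaks if the fingers press over 15 N in all (lift with 3 to 6 N a side).
- pan: Grey open work pan, 200 (x) x 150 (y) x 45 (z) mm, walls and floor 4 mm, does not shift. Origin: centre of its underside. Axes along its sides.
- carver: Bystander, loose, to be left alone: steel wax carver lying down, 170 mm long, 10 mm thick. Origin: centre of its underside.
- brush: Bystander, loose, to be left alone: small brush lying down, 150 mm long. Origin: centre of its underside.
- bur_block: Bystander, loose, to be left alone: metal block 75 x 45 x 22 mm full of grinding points, 40 mm tall in all. Origin: centre of its underside.
- foam_block: Bystander, loose, to be left alone: yellow foam block 90 x 55 x 28 mm with crowns on it, 40 mm tall in all. Origin: centre of its underside.
- cast: Bystander, loose, to be left alone: white plaster cast of a whole jaw, 62 x 68 x 35 mm. Origin: centre of its underside.
- bowl: Bystander, loose, to be left alone: green mixing bowl, 110 mm across, 70 mm tall. Origin: centre of its underside.
- jar: Bystander, loose, to be left alone: small amber jar, 48 mm across, 60 mm tall. Origin: centre of its underside.

How it is judged:
On the way, in this order (a step that is already met when the one before it is completed fails the run):
1. a die is rocked over to the left in its seat by pushing its crown (only the loose one gives) (((y of die_1_top in the frame of model_1 above 0.0045 m and distance between die_1 and model_1 below 0.036 m) or (y of die_2_top in the frame of model_2 above 0.0045 m and distance between die_2 and model_2 below 0.036 m) or (y of die_3_top in the frame of model_3 above 0.0045 m and distance between die_3 and model_3 below 0.036 m))), for 0.05 s.
2. then it is rocked over to the right in its seat (((y of die_1_top in the frame of model_1 below -0.0045 m and distance between die_1 and model_1 below 0.036 m) or (y of die_2_top in the frame of model_2 below -0.0045 m and distance between die_2 and model_2 below 0.036 m) or (y of die_3_top in the frame of model_3 below -0.0045 m and distance between die_3 and model_3 below 0.036 m))), for 0.05 s.
At the end, for the whole second after the job is handed in: The loose die lies at rest inside the pan; the two sound dies sit fully down in their own models (within 2 mm in height and 4 mm sideways) (((x of die_1 in the frame of pan between -0.095 and 0.095 m and y of die_1 in the frame of pan between -0.07 and 0.07 m and z of die_1 in the frame of pan below 0.04 m and linear speed of die_1 below 0.02 m/s and z of die_2 in the frame of model_2 below 0.03 m and horizontal distance between die_2 and model_2 below 0.004 m and z of die_3 in the frame of model_3 below 0.03 m and horizontal distance between die_3 and model_3 below 0.004 m) or (x of die_2 in the frame of pan between -0.095 and 0.095 m and y of die_2 in the frame of pan between -0.07 and 0.07 m and z of die_2 in the frame of pan below 0.04 m and linear speed of die_2 below 0.02 m/s and z of die_1 in the frame of model_1 below 0.03 m and horizontal distance between die_1 and model_1 below 0.004 m and z of die_3 in the frame of model_3 below 0.03 m and horizontal distance between die_3 and model_3 below 0.004 m) or (x of die_3 in the frame of pan between -0.095 and 0.095 m and y of die_3 in the frame of pan between -0.07 and 0.07 m and z of die_3 in the frame of pan below 0.04 m and linear speed of die_3 below 0.02 m/s and z of die_1 in the frame of model_1 below 0.03 m and horizontal distance between die_1 and model_1 below 0.004 m and z of die_2 in the frame of model_2 below 0.03 m and horizontal distance between die_2 and model_2 below 0.004 m))); the robot touches nothing.
It fails at once if the fingers press on a die with more than 15 N in all, both fingers added (the stone breaks) (contact force between the fingers and die_1 above 15 N or contact force between the fingers and die_2 above 15 N or contact force between the fingers and die_3 above 15 N).
It fails at once if a die is dropped from more than about 3 cm ((linear speed of die_1 above 0.8 m/s and contact force between the fingers and die_1 below 0.05 N) or (linear speed of die_2 above 0.8 m/s and contact force between the fingers and die_2 below 0.05 N) or (linear speed of die_3 above 0.8 m/s and contact force between the fingers and die_3 below 0.05 N)).
It fails at once if a bystander is moved by more than 30 mm (distance of any of carver, brush, bur_block, foam_block, cast, bowl, jar from where it was at the start of the episode above 0.03 m).
It also fails if it takes over 58 s, if anything falls off the work surface, if the arm or the gripper's body presses on something with over 40 N, if the wrist force passes 120 N, or if a joint passes its speed limit or range.

## Robot

A 6-joint arm with a two-finger parallel gripper is mounted at the origin on the work surface. World frame = base frame: x ahead of the robot, y to its left, z up, the work surface at z = 0. Lengths are in m, angles in rad, forces in N, time in s.
With the tool pointing down it reaches from about 0.3 to 0.775 m from the base axis. Payload 14.6 kg.
Tool frame: the origin (TCP) lies between the finger pads; the fingertips stand 14 mm ahead of it and the grasp point (between the pads) lies 5 mm behind it; z points along the fingers, y is the line along which they close (so a half turn about z gives the same grasp; the last joint's range is limited). The gripper opens to 94 mm and grips with 3 to 60 N. Pads are 16 mm wide; open, the fingers measure 119 mm over their backs; the gripper's body (75 mm by 177 mm) begins 78 mm behind the grasp point.
Start: joints at [-1.233, 0.3, 1.521, -0, 1.321, -0.067], TCP at [0.217, -0.506, 0.219] pointing down, gripper open.
Joint ranges: [-3.03, 3.03], [-0.79, 2.21], [0.23, 2.52], [-1.04, 4.18], [0, 3.07], [-2.55, 2.55]. Speed limits (rad/s): [2.22, 2.22, 2.57, 3.14, 3.14, 3.14].

## Interface

Orientations are given as [roll, pitch, yaw] about the fixed x, y, z axes, in that order (R = Rz(yaw) Ry(pitch) Rx(roll)).
In Python, from station import ctrl gives the robot as it stands. The module is installed in compiled form; this text tells all that it offers.
- The arm moves only by the tool move_arm, never from a script. Its argument "targets" is a list of rows, each a list of 7 numbers: the opening, from -1 (shut) to 1 (fully open), then the shift along the tool's x, y, z in units of 50 mm (1.0 is 50 mm), then the turn, a rotation vector about the tool's x, y, z in rad. A call has 1 to 12 rows; each row is the pose to reach, as a shift and turn from the pose commanded when the call began, along the tool's axes at that moment; what a row does not reach only later rows make up. A row lasts 1/10 s, in which the tool goes at most 50 mm and 8.59 degrees, less where a joint would pass 70% of its speed; a pose out of reach is approached as far as the arm can. A call with a gripper value outside its range is refused whole. The fingers move at their own pace and stop on an object; "grip_force" is the grip in N (left out, the last holds). Time passes only in rows, so rows that repeat a pose let the fingers close. It gives the time, the measured TCP pose, the force, the opening and the grip force at its end, in the units of the state.
- ctrl.get_obs(): the state, without advancing time (a new reading comes with each control period).
- ctrl.camera(name): name is "side" or "top"; returns (picture, depth): 420x560x3 uint8, red, green, blue; 420x560 float32, m along the optical axis (not along the pixel's ray), 0 where there is no reading.
- ctrl.camera_params(name): a dict with "intrinsics" (3x3 intrinsics, pixels), "k1" (the pictures are not rectified: a ray, as slopes to the right and down, at radius r is drawn at 1 + k1 r^2 times it, then the intrinsics apply), "rvec" (rotation vector, rad) and "tvec" (3), from world to camera coordinates, as OpenCV has them. Camera axes: x right, y down, z forward; pixel columns grow to the right and rows downward; lengths in m; the calibration is good to about 2 mm. A picture is of the moment at which its call begins. camera_params takes no time and is no camera call.
- ctrl.hand_in(): hands the job in; it is judged then, once.
Trained networks look in the newest picture that a camera, given by its name, has taken for a name from the list of things; names that differ only in an ending like _2 or _b are one class to them, and where a whole thing is asked for, a point or a joint stands for the part that bears it (a point fixed in the world has none). Each returns a list of dicts, best first, with "score" (0 to 1); they miss things now and then, are a little off and sometimes report something else, mostly with a low value. They report only what shows in the picture. A call takes as long as a camera call.
- ctrl.cut_out(camera, target): "region" (420x560 bool, what is visible of it) and "point" ([column, row] in pixels, amid what is visible of it).
- ctrl.tip_of(camera, target): "point" ([column, row] in pixels: a listed point, or the origin of a listed thing).
The state is a dict: "time_s": time; "qpos": joint angles; "joint_vel": joint speeds; "tau": joint torques, N m; "ee_pos": TCP position; "eef_rot": TCP orientation; "force": force on the tool from outside, world axes, zero at the start; "moment": the same for the moment, N m; "grip_width": finger opening in m; "grip_force": force on a finger pad.
Only numpy, scipy, OpenCV 4.12 (cv2) and the standard library are available. Lean on these libraries where they do the work, as an engineer would, in place of code of your own. Each camera call takes 0.05 s, during which the arm holds its last target. There are 200 camera calls.

## Working session

There is one attempt and no reset: what is moved stays moved. The work goes in short steps, Python scripts to look and compute and a tool call to move; the robot and the scene stay as the last step left them, time stands still between calls to the robot, and variables do not carry over. Pictures are saved under pics/ and viewed, at most 10 in all, crops included, and the job is handed in when it is done.

Besides the shell and the picture viewer there is one more tool, called after "Emit:" as a command line: name --pt "numbers of a row" for each row, then --argument value for the rest. move_arm: Moves the arm, as the interface text tells. Its arguments: {"type":"object","properties":{"targets":{"type":"array"},"grip_force":{"type":"number"}},"required":["targets"]}

```bash
mkdir -p pics; cat > h.py <<'E'
import numpy as np, cv2
from station import ctrl
def px2w(name,uv,depth):
    p=ctrl.camera_params(name);K=np.array(p["intrinsics"]);k1=p["k1"]
    R=cv2.Rodrigues(np.array(p["rvec"],float))[0];t=np.array(p["tvec"],float).ravel()
    uv=np.atleast_2d(np.array(uv,float))
    n=cv2.undistortPoints(uv.reshape(-1,1,2),K,np.array([k1,0,0,0.])).reshape(-1,2)
    d=np.array([depth[int(round(v)),int(round(u))] for u,v in uv])
    return (np.c_[n,np.ones(len(n))]*d[:,None]-t)@R
def cloud(name,mask,depth):
    v,u=np.nonzero(mask&(depth>0))
    return px2w(name,np.c_[u,v],depth)
E
python3 - <<'E'
from h import *
o=ctrl.get_obs();print({k:np.round(v,3) for k,v in o.items()})
for c in("top","side"):
    im,d=ctrl.camera(c);cv2.imwrite(f"pics/{c}0.png",im[:,:,::-1]);np.save(f"{c}0.npy",d)
    for t in("die_1","die_1_top","model_1","pan")+(("carver","brush","bur_block","foam_block","cast","bowl","jar") if c=="top" else ()):
        for r in ctrl.cut_out(c,t)[:4] if not t.endswith("top") else ctrl.tip_of(c,t)[:4]:
            s=""
            if "region" in r and r["region"].any():
                P=cloud(c,r["region"],d)
                s=(np.round(np.percentile(P,[2,50,98],axis=0),3).tolist())
            w=px2w(c,r["point"],d)[0]
            print(c,t,round(r["score"],2),np.round(r["point"]),np.round(w,3),s)
E
```

```text
{'time_s': np.float64(0.0), 'qpos': array([-1.233,  0.3  ,  1.522,  0.   ,  1.321, -0.067]), 'joint_vel': array([-0.001, -0.   , -0.001, -0.001, -0.001,  0.   ]), 'tau': array([-2.0000e-03, -5.3182e+01, -3.5273e+01,  7.1000e-02,  2.4000e-02,
       -0.0000e+00]), 'ee_pos': array([ 0.217, -0.505,  0.219]), 'eef_rot': array([-3.14 , -0.   ,  0.405]), 'force': array([-0.868, -1.14 ,  0.505]), 'moment': array([-0.005,  0.043, -0.014]), 'grip_force': np.float64(0.0), 'grip_width': np.float64(0.094)}
top die_1 0.56 [318. 240.] [ 0.521 -0.124  0.051] [[0.51, -0.134, 0.035], [0.522, -0.125, 0.053], [0.533, -0.118, 0.059]]
top die_1 0.4 [232. 248.] [0.497 0.103 0.055] [[0.488, 0.098, 0.027], [0.501, 0.104, 0.052], [0.515, 0.114, 0.057]]
top die_1_top 0.38 [160. 235.] [0.532 0.295 0.052] 
top model_1 0.73 [236. 247.] [0.502 0.096 0.03 ] [[0.449, 0.077, 0.007], [0.497, 0.103, 0.014], [0.55, 0.136, 0.055]]
top model_1 0.59 [165. 238.] [0.525 0.286 0.037] [[0.473, 0.26, 0.003], [0.525, 0.285, 0.013], [0.581, 0.323, 0.054]]
top model_1 0.57 [314. 241.] [ 0.519 -0.113  0.027] [[0.47, -0.161, 0.006]
[... 1581 characters left out ...]
8, 0.285, 0.041], [0.539, 0.292, 0.053]]
side die_1 0.58 [258. 242.] [ 0.516 -0.138  0.051] [[0.508, -0.141, 0.0], [0.521, -0.135, 0.044], [0.533, -0.051, 0.056]]
side die_1_top 0.57 [248. 150.] [ 0.539  0.417 -0.003] 
side model_1 0.86 [246. 168.] [0.521 0.27  0.014] [[0.472, 0.256, -0.002], [0.521, 0.277, 0.013], [0.58, 0.357, 0.049]]
side model_1 0.65 [259. 254.] [ 0.515 -0.149  0.026] [[0.467, -0.171, -0.0], [0.519, -0.144, 0.013], [0.578, -0.113, 0.052]]
side model_1 0.64 [244. 202.] [0.503 0.092 0.009] [[0.447, 0.069, 0.002], [0.496, 0.09, 0.015], [0.55, 0.121, 0.053]]
side pan 0.97 [238. 334.] [ 0.454 -0.345  0.   ] [[0.35, -0.441, 0.0], [0.448, -0.351, 0.005], [0.546, -0.278, 0.044]]
```

```bash
python3 - <<'E'
from h import *
im=cv2.imread("pics/top0.png");d=np.load("top0.npy")
cv2.imwrite("pics/crop.png",cv2.resize(im[150:330,120:480],(800,400),interpolation=cv2.INTER_CUBIC))
P=cloud("top",np.ones(d.shape,bool),d)
print(px2w("top",[[279,300]],d))
for cx,cy in((.525,.288),(.5,.102),(.52,-.125)):
    Q=P[(abs(P[:,0]-cx)<.075)&(abs(P[:,1]-cy)<.06)]
    for lo,hi in((.009,.018),(.024,.032),(.046,.062)):
        q=Q[(Q[:,2]>lo)&(Q[:,2]<hi)]
        if lo==.009:q=q[abs(q[:,1]-cy)<.05]
        r=cv2.minAreaRect((q[:,:2]*1000).astype(np.float32));print(len(q),np.round(r[0],1),np.round(r[1],1),round(r[2],1),"z",np.round(np.median(q[:,2]),4))
        if lo>.04:
            u,s,vt=np.linalg.svd(q[:,:2]-q[:,:2].mean(0));print(" yaw",np.degrees(np.arctan(vt[0,1]/vt[0,0])),"mean",q[:,:2].mean(0))
E
```

```text
[[ 0.36165039 -0.01954921  0.00121768]]
437 [527.4 292.1] [ 61.8 113.7] 85.1 z 0.0119
172 [527.4 292.5] [32.7 82.1] 84.6 z 0.0278
116 [526.8 292. ] [14.3 74.4] 82.6 z 0.0528
 yaw -4.6454467940310975 mean [0.52592492 0.29174502]
464 [499.9 106.3] [ 61.8 111.2] 84.1 z 0.0119
180 [500.1 106.5] [32.4 79.8] 83.8 z 0.0277
109 [499.  105.9] [12.8 71.4] 86.6 z 0.0537
 yaw -4.990872324788349 mean [0.49873986 0.10596921]
470 [ 522.8 -126.7] [111.3  61.7] 15.6 z 0.0118
173 [ 522.8 -126.8] [79.7 32.2] 16.3 z 0.0276
108 [ 522.2 -126.1] [72.6 14.8] 15.9 z 0.0529
 yaw 15.244322900415794 mean [ 0.52026039 -0.12708965]
```

View pics/crop.png

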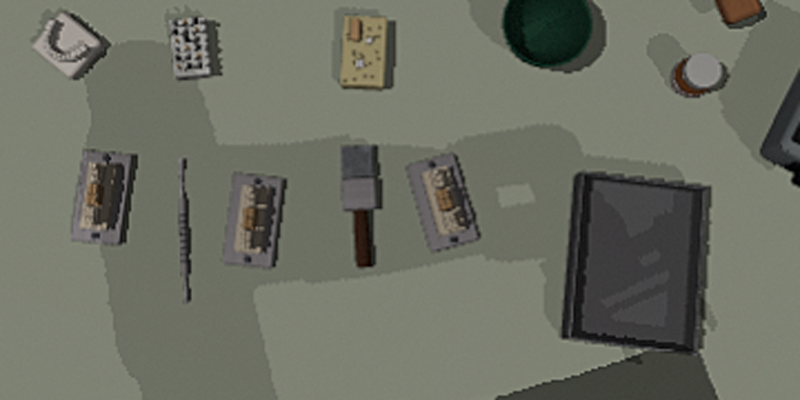

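View pics/side0.png

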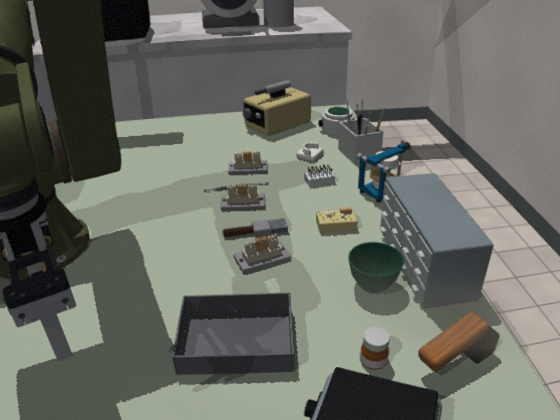

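The pictures confirm the detections: three models at crop pixels (95,195), (250,220), (445,200), and the pan at (637,262), with the bystanders clear of all of them. I'll straddle each crown off-centre and close the fingers at 3 N, so only one finger pushes and the force stays limited. The closing width then shows whether the die gives.

```bash
cat > go.py <<'E'
# go.py model(A/B/C/P) ylocal_mm z_mm : units shift for the move
import sys
from h import *
M=dict(A=(.5272,.2922,-.09),B=(.5000,.1064,-.105),C=(.5226,-.1268,.278))
x,y,w=M[sys.argv[1]] if sys.argv[1] in M else map(float,sys.argv[1].split(","))
yl=float(sys.argv[2])/1e3;z=float(sys.argv[3])/1e3
T=np.array([x-np.sin(w)*yl,y+np.cos(w)*yl,z])
o=ctrl.get_obs();R=cv2.Rodrigues(np.zeros(3))[0]
from scipy.spatial.transform import Rotation as Ro
R=Ro.from_euler("xyz",o["eef_rot"]);G=Ro.from_euler("xyz",[np.pi,0,w])
print("t",o["time_s"],"shift",np.round(R.inv().apply(T-o["ee_pos"])/.05,2),"turn",np.round((R.inv()*G).as_rotvec(),3),"ee",np.round(o["ee_pos"],4),"f",np.round(o["force"],1))
E
python3 go.py C 12 100
```

```text
t 0.85 shift [ 8.64 -4.79  2.39] turn [ 0.    -0.     0.127] ee [ 0.2166 -0.5055  0.2195] f [ 0.6  0.2 -0.2]
```

Emit:
move_arm --pt "0.06 8.64 -4.79 0.8 0 0 0.127" --pt "0.06 8.64 -4.79 0.8 0 0 0.127" --pt "0.06 8.64 -4.79 0.8 0 0 0.127" --pt "0.06 8.64 -4.79 0.8 0 0 0.127" --pt "0.06 8.64 -4.79 0.8 0 0 0.127" --pt "0.06 8.64 -4.79 0.8 0 0 0.127" --pt "0.06 8.64 -4.79 0.8 0 0 0.127" --pt "0.06 8.64 -4.79 0.8 0 0 0.127" --pt "0.06 8.64 -4.79 0.8 0 0 0.127" --pt "0.06 8.64 -4.79 1.6 0 0 0.127" --pt "0.06 8.64 -4.79 2.39 0 0 0.127" --pt "0.06 8.64 -4.79 2.39 0 0 0.127" --grip_force 3

```text
time_s: 2.05
ee_pos: [0.5171, -0.1132, 0.0948]
eef_rot: [-3.137, 0.008, 0.28]
force: [0.3, -0.8, 0.2]
grip_width: 0.0498
grip_force: 0.0
```

```bash
python3 go.py C 12 62
```

```text
t 2.05 shift [0.04 0.05 0.66] turn [-0.005  0.008  0.002] ee [ 0.5171 -0.1132  0.0948] f [ 0.3 -0.8  0.2]
```

Emit:
move_arm --pt "0.06 0.04 0.05 0.4 0 0 0" --pt "0.06 0.04 0.05 0.66 0 0 0" --pt "0.06 0.04 0.05 0.66 0 0 0" --pt "-0.02 0.04 0.05 0.66 0 0 0" --pt "-0.08 0.04 0.05 0.66 0 0 0" --pt "-0.14 0.04 0.05 0.66 0 0 0" --pt "-0.2 0.04 0.05 0.66 0 0 0" --pt "-0.26 0.04 0.05 0.66 0 0 0" --pt "-0.26 0.04 0.05 0.66 0 0 0" --grip_force 3

```text
time_s: 2.95
ee_pos: [0.5223, -0.1178, 0.0674]
eef_rot: [3.14, -0.001, 0.278]
force: [0.4, -5.2, 1.2]
grip_width: 0.0349
grip_force: 2.8
```

```bash
python3 go.py C 12 62; python3 -c "
from h import *
o=ctrl.get_obs();print(o['grip_width'],o['grip_force'])"
```

```text
t 2.95 shift [-0.04 -0.06  0.11] turn [ 0.002 -0.001 -0.   ] ee [ 0.5223 -0.1178  0.0674] f [ 0.4 -5.2  1.2]
0.03485062541920414 2.8099968284368515
```

Emit:
move_arm --pt "0.06 0 0 0 0 0 0" --pt "0.06 0 0 0 0 0 0" --pt "0.06 -0.04 -0.06 0.12 0 0 0" --pt "0.06 -0.04 -0.06 0.12 0 0 0" --pt "0.06 -0.04 -0.06 0.12 0 0 0" --grip_force 3

```text
time_s: 3.45
ee_pos: [0.519, -0.1146, 0.0607]
eef_rot: [-3.141, 0.001, 0.278]
force: [-0.6, -0.1, -0.5]
grip_width: 0.0496
grip_force: 0.0
```

```bash
python3 go.py C 12 62
```

```text
t 3.45 shift [ 0.    0.01 -0.03] turn [-0.     0.001  0.   ] ee [ 0.519  -0.1146  0.0607] f [-0.6 -0.1 -0.5]
```

Now in place (z 61 mm, offset about 12.6 mm), with no force. I'll close slowly.

Emit:
move_arm --pt "-0.04 0 0 0 0 0 0" --pt "-0.1 0 0 0 0 0 0" --pt "-0.15 0 0 0 0 0 0" --pt "-0.2 0 0 0 0 0 0" --pt "-0.25 0 0 0 0 0 0" --pt "-0.3 0 0 0 0 0 0" --pt "-0.35 0 0 0 0 0 0" --pt "-0.4 0 0 0 0 0 0" --pt "-0.4 0 0 0 0 0 0" --grip_force 3

```text
time_s: 4.35
ee_pos: [0.5195, -0.1155, 0.0611]
eef_rot: [3.14, -0.001, 0.278]
force: [2.2, -5.4, -2.5]
grip_width: 0.0408
grip_force: 3.0
```

Emit:
move_arm --pt "0.06 0 0 0 0 0 0" --pt "0.06 0 0 0 0 0 0" --pt "0.06 0 0.52 0 0 0 0" --pt "0.06 0 0.52 0 0 0 0" --pt "0.06 0 0.52 0 0 0 0" --pt "-0.04 0 0.52 0 0 0 0" --pt "-0.1 0 0.52 0 0 0 0" --pt "-0.15 0 0.52 0 0 0 0" --pt "-0.2 0 0.52 0 0 0 0" --pt "-0.25 0 0.52 0 0 0 0" --pt "-0.3 0 0.52 0 0 0 0" --pt "-0.35 0 0.52 0 0 0 0" --grip_force 3

```text
time_s: 5.55
ee_pos: [0.5262, -0.1392, 0.0609]
eef_rot: [-3.14, 0.0, 0.278]
force: [-1.2, 6.0, 2.5]
grip_width: 0.0332
grip_force: 3.0
```

```bash
python3 go.py B 12 130; python3 go.py C 0 62
```

```text
t 5.55 shift [ 0.93 -5.09 -1.37] turn [-0.001  0.001  0.383] ee [ 0.5262 -0.1392  0.0609] f [-1.2  6.   2.5]
t 5.55 shift [-0.   -0.26 -0.02] turn [-0.001  0.    -0.   ] ee [ 0.5262 -0.1392  0.0609] f [-1.2  6.   2.5]
```

Emit:
move_arm --pt "0.06 0 0 0 0 0 0" --pt "0.06 0 0 0 0 0 0" --pt "0.06 0 0 -0.9 0 0 0" --pt "0.06 0.93 -5.05 -0.9 0 0 0.383" --pt "0.06 0.93 -5.05 -0.9 0 0 0.383" --pt "0.06 0.93 -5.05 -0.9 0 0 0.383" --pt "0.06 0.93 -5.05 -0.9 0 0 0.383" --pt "0.06 0.93 -5.05 -0.9 0 0 0.383" --pt "0.06 0.93 -5.05 -0.9 0 0 0.383" --pt "0.06 0.93 -5.05 -0.9 0 0 0.383" --grip_force 3

```text
time_s: 6.55
ee_pos: [0.5017, 0.1172, 0.106]
eef_rot: [3.142, -0.0, -0.102]
force: [-0.5, -0.1, -0.2]
grip_width: 0.05
grip_force: 0.0
```

```bash
python3 go.py B 10 61
```

```text
t 6.55 shift [-0.01  0.02  0.9 ] turn [ 0.    -0.     0.003] ee [0.5017 0.1172 0.106 ] f [-0.5 -0.1 -0.2]
```

Emit:
move_arm --pt "0.06 0 0 0.5 0 0 0" --pt "0.06 0 0 0.9 0 0 0" --pt "0.06 0 0 0.9 0 0 0" --pt "-0.04 0 0 0.9 0 0 0" --pt "-0.1 0 0 0.9 0 0 0" --pt "-0.15 0 0 0.9 0 0 0" --pt "-0.2 0 0 0.9 0 0 0" --pt "-0.25 0 0 0.9 0 0 0" --pt "-0.3 0 0 0.9 0 0 0" --pt "-0.35 0 0 0.9 0 0 0" --pt "-0.35 0 0 0.9 0 0 0" --grip_force 3

```text
time_s: 7.65
ee_pos: [0.5021, 0.1154, 0.0614]
eef_rot: [3.141, -0.001, -0.105]
force: [-0.2, -3.9, 6.1]
grip_width: 0.0306
grip_force: 3.6
```

```bash
python3 go.py B -2 61
```

```text
t 7.65 shift [-0.02  0.22  0.01] turn [ 0.001 -0.001  0.   ] ee [0.5021 0.1154 0.0614] f [-0.2 -3.9  6.1]
```

Emit:
move_arm --pt "-0.38 0 0 0 0 0 0" --pt "-0.41 0 0 0 0 0 0" --pt "-0.44 0 0 0 0 0 0" --pt "-0.44 0 0 0 0 0 0" --grip_force 3

```text
time_s: 8.05
ee_pos: [0.5021, 0.1153, 0.0617]
eef_rot: [3.141, -0.001, -0.105]
force: [-2.4, -6.2, 11.1]
grip_width: 0.0294
grip_force: 4.9
```

```bash
python3 go.py B -2 61
```

```text
t 8.05 shift [-0.02  0.22  0.01] turn [ 0.001 -0.001 -0.   ] ee [0.5021 0.1153 0.0617] f [-2.4 -6.2 11.1]
```

B moved about 3 mm, and then the vertical force built up. The tipping die's shoulder is probably rising under the fingertip. I'll back off and push higher on the crown.

Emit:
move_arm --pt "0.06 0 0 0 0 0 0" --pt "0.06 0 0 0 0 0 0" --pt "0.06 0 0 -0.12 0 0 0" --pt "0.06 0 0 -0.12 0 0 0" --pt "-0.04 0 0 -0.12 0 0 0" --pt "-0.1 0 0 -0.12 0 0 0" --pt "-0.15 0 0 -0.12 0 0 0" --pt "-0.2 0 0 -0.12 0 0 0" --pt "-0.25 0 0 -0.12 0 0 0" --pt "-0.3 0 0 -0.12 0 0 0" --pt "-0.34 0 0 -0.12 0 0 0" --grip_force 3

```text
time_s: 9.15
ee_pos: [0.5018, 0.1158, 0.067]
eef_rot: [-3.142, 0.0, -0.105]
force: [0.9, -0.5, 0.4]
grip_width: 0.0313
grip_force: 0.1
```

```bash
python3 go.py B -2 67
```

```text
t 9.15 shift [-0.02  0.23 -0.  ] turn [-0.  0. -0.] ee [0.5018 0.1158 0.067 ] f [ 0.9 -0.5  0.4]
```

Emit:
move_arm --pt "-0.38 0 0 0 0 0 0" --pt "-0.42 0 0 0 0 0 0" --pt "-0.46 0 0 0 0 0 0" --pt "-0.5 0 0 0 0 0 0" --pt "-0.5 0 0 0 0 0 0" --grip_force 3

```text
time_s: 9.65
ee_pos: [0.5018, 0.1158, 0.067]
eef_rot: [-3.142, 0.0, -0.105]
force: [-0.3, -0.9, 0.3]
grip_width: 0.0237
grip_force: 0.1
```

```bash
python3 - <<'E'
from h import *
for c in("side","top"):
    im,d=ctrl.camera(c);b=im[170:240,190:300] if c=="side" else im[210:290,190:290]
    cv2.imwrite(f"pics/{c}1.png",cv2.resize(b[:,:,::-1],None,fx=7,fy=7,interpolation=cv2.INTER_CUBIC))
E
python3 go.py B -2 67
```

```text
t 9.75 shift [-0.02  0.23 -0.  ] turn [-0.  0. -0.] ee [0.5018 0.1158 0.0669] f [ 0.5 -0.4 -0.5]
```

View pics/side1.png

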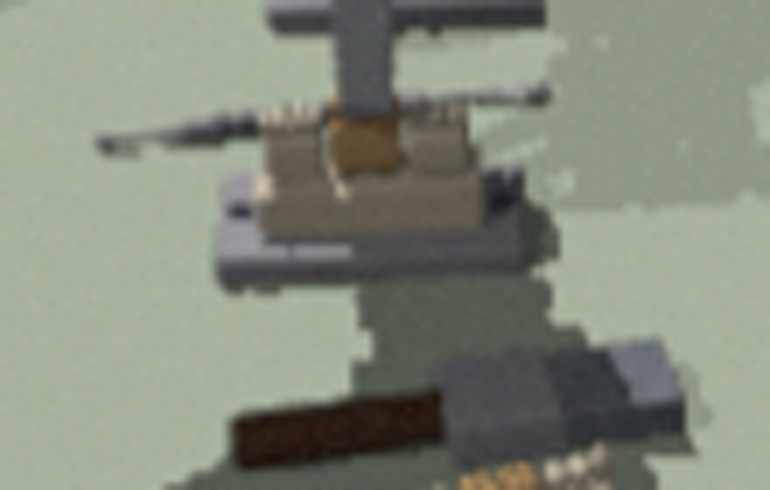

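The finger, at (365,60), is at the die's crown at (365,130), and the die is giving with almost no force. I'll push on to the stop.

Emit:
move_arm --pt "-0.53 0 0 0 0 0 0" --pt "-0.56 0 0 0 0 0 0" --pt "-0.59 0 0 0 0 0 0" --pt "-0.62 0 0 0 0 0 0" --pt "-0.62 0 0 0 0 0 0" --grip_force 3

```text
time_s: 10.25
ee_pos: [0.5019, 0.1157, 0.0671]
eef_rot: [3.142, -0.0, -0.105]
force: [-0.8, -1.1, 3.1]
grip_width: 0.0178
grip_force: 1.6
```

```bash
python3 go.py B -2 67
```

```text
t 10.25 shift [-0.02  0.23  0.  ] turn [ 0. -0. -0.] ee [0.5019 0.1157 0.0671] f [-0.8 -1.1  3.1]
```

Emit:
move_arm --pt "-0.64 0 0 -0.02 0 0 0" --pt "-0.66 0 0 -0.02 0 0 0" --pt "-0.66 0 0 -0.02 0 0 0" --grip_force 3

```text
time_s: 10.55
ee_pos: [0.5018, 0.1158, 0.0679]
eef_rot: [-3.142, 0.0, -0.105]
force: [-0.1, -1.0, 1.1]
grip_width: 0.0159
grip_force: 0.3
```

```bash
python3 - <<'E'
from h import *
for c in("side","top"):
    im,d=ctrl.camera(c);b=im[170:220,200:300] if c=="side" else im[210:290,190:290]
    cv2.imwrite(f"pics/{c}2.png",cv2.resize(b[:,:,::-1],None,fx=7,fy=7,interpolation=cv2.INTER_CUBIC))
    if c=="top":
        m=np.zeros(d.shape,bool);m[210:290,200:270]=1;P=cloud(c,m,d)
        hs=cv2.cvtColor(im,cv2.COLOR_RGB2HSV)[m&(d>0)]
        k=(hs[:,1]>90)&(hs[:,0]<25)&(abs(P[:,1]-.106)<.04)&(P[:,2]>.02)&(P[:,2]<.07)
        print(k.sum(),np.round(P[k],3).tolist()[:40])
E
python3 go.py B -2 67
```

```text
0 []
t 10.65 shift [-0.02  0.23  0.02] turn [-0.  0. -0.] ee [0.5018 0.1158 0.0679] f [ 0.3 -0.6  0.1]
```

View pics/side2.png

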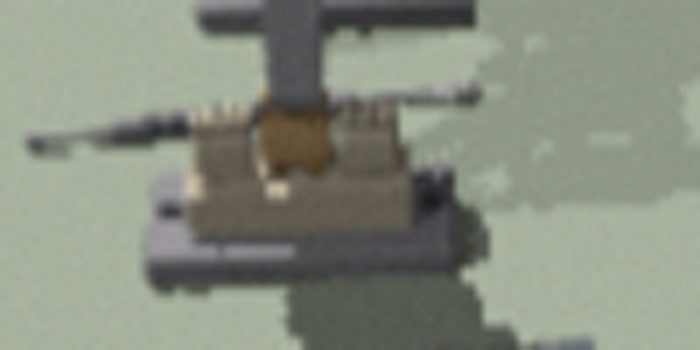

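View pics/top2.png

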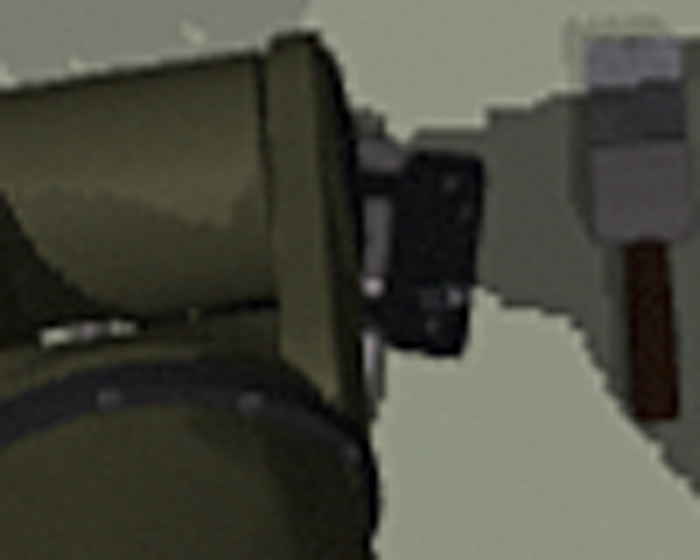

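Emit:
move_arm --pt "-0.69 0 0 0 0 0 0" --pt "-0.72 0 0 0 0 0 0" --pt "-0.72 0 0 0 0 0 0" --grip_force 3

```text
time_s: 10.95
ee_pos: [0.5018, 0.1158, 0.068]
eef_rot: [3.142, -0.0, -0.105]
force: [-0.0, -1.1, 0.7]
grip_width: 0.0135
grip_force: 0.7
```

The arm hides the die in the top view. The face has travelled past the expected stop at low force, so the tip may be riding over the cusps. I'll reopen, go 2.5 mm lower, push again, and measure the flank tilt from the side depth.

Emit:
move_arm --pt "0.06 0 0 0 0 0 0" --pt "0.06 0 0 0 0 0 0" --pt "0.06 0 0 0 0 0 0" --pt "0.06 0 0 0.05 0 0 0" --pt "0.06 0 0 0.05 0 0 0" --grip_force 3

```text
time_s: 11.45
ee_pos: [0.5016, 0.1158, 0.0651]
eef_rot: [3.141, 0.001, -0.105]
force: [-0.0, -0.4, -0.1]
grip_width: 0.0479
grip_force: 0.0
```

```bash
cat > tilt.py <<'E'
from h import *
import sys
im,d=ctrl.camera("side")
M=dict(A=(.5272,.2922,-.09),B=(.5000,.1064,-.105),C=(.5226,-.1268,.278))
x,y,w=M[sys.argv[1]]
P=cloud("side",d>0,d)-[x,y,0]
c,s=np.cos(w),np.sin(w);L=np.c_[P[:,0]*c+P[:,1]*s,-P[:,0]*s+P[:,1]*c,P[:,2]]*1e3
for a,b in((-35,-17),(-11,11),(17,35)):
    k=(L[:,0]>a)&(L[:,0]<b)&(abs(L[:,1])<25)&(L[:,2]>29)&(L[:,2]<65);Q=L[k]
    print((a,b),k.sum(),[(z,n.sum(),np.round(np.median(Q[n,1]),1)) for z in range(29,65,4) if (n:=(Q[:,2]>=z)&(Q[:,2]<z+4)).any()])
E
python3 tilt.py B;python3 go.py B 0 65
```

```text
(-35, -17) 79 [(29, np.int64(10), np.float64(-9.7)), (33, np.int64(11), np.float64(-7.4)), (37, np.int64(9), np.float64(-8.4)), (41, np.int64(15), np.float64(-8.4)), (45, np.int64(10), np.float64(-6.0)), (49, np.int64(11), np.float64(-6.5)), (53, np.int64(13), np.float64(-4.4))]
(-11, 11) 72 [(29, np.int64(15), np.float64(-9.2)), (33, np.int64(16), np.float64(-8.1)), (37, np.int64(10), np.float64(-7.9)), (41, np.int64(16), np.float64(-7.1)), (45, np.int64(3), np.float64(-9.4)), (49, np.int64(2), np.float64(-6.4)), (53, np.int64(6), np.float64(-20.3)), (57, np.int64(3), np.float64(-24.2)), (61, np.int64(1), np.float64(-23.8))]
(17, 35) 78 [(29, np.int64(19), np.float64(-8.7)), (33, np.int64(8), np.float64(-7.1)), (37, np.int64(8), np.float64(-7.1)), (41, np.int64(12), np.float64(-7.5)), (45, np.int64(14), np.float64(-5.0)), (49, np.int64(11), np.float64(-2.0)), (53, np.int64(6), np.float64(-1.7))]
t 11.5 shift [-0.01  0.19  0.  ] turn [ 0.  0. -0.] ee [0.5017 0.1158 0.0652] f [-0.5  0.4 -0.8]
```

Emit:
move_arm --pt "-0.04 0 0 0 0 0 0" --pt "-0.1 0 0 0 0 0 0" --pt "-0.16 0 0 0 0 0 0" --pt "-0.22 0 0 0 0 0 0" --pt "-0.28 0 0 0 0 0 0" --pt "-0.34 0 0 0 0 0 0" --pt "-0.4 0 0 0 0 0 0" --pt "-0.45 0 0 0 0 0 0" --pt "-0.49 0 0 0 0 0 0" --pt "-0.49 0 0 0 0 0 0" --grip_force 3

```text
time_s: 12.5
ee_pos: [0.5019, 0.1158, 0.0655]
eef_rot: [-3.142, -0.0, -0.105]
force: [0.1, -0.3, -0.6]
grip_width: 0.024
grip_force: 0.1
```

```bash
python3 tilt.py B;python3 go.py B 0 65
```

```text
(-35, -17) 80 [(29, np.int64(13), np.float64(-8.9)), (33, np.int64(7), np.float64(-6.1)), (37, np.int64(8), np.float64(-8.9)), (41, np.int64(19), np.float64(-7.3)), (45, np.int64(11), np.float64(-6.0)), (49, np.int64(8), np.float64(-5.0)), (53, np.int64(14), np.float64(-4.6))]
(-11, 11) 97 [(29, np.int64(11), np.float64(-6.2)), (33, np.int64(8), np.float64(-7.0)), (37, np.int64(17), np.float64(-8.2)), (41, np.int64(13), np.float64(-5.0)), (45, np.int64(16), np.float64(-4.0)), (49, np.int64(6), np.float64(-5.5)), (53, np.int64(6), np.float64(-6.8)), (57, np.int64(7), np.float64(-11.8)), (61, np.int64(13), np.float64(-13.2))]
(17, 35) 72 [(29, np.int64(13), np.float64(-7.8)), (33, np.int64(7), np.float64(-9.8)), (37, np.int64(8), np.float64(-7.8)), (41, np.int64(12), np.float64(-8.4)), (45, np.int64(13), np.float64(-5.7)), (49, np.int64(12), np.float64(-3.4)), (53, np.int64(7), np.float64(-4.9))]
t 12.55 shift [-0.02  0.19  0.01] turn [-0. -0. -0.] ee [0.5018 0.1158 0.0655] f [-0.3 -0.2  0.4]
```

Emit:
move_arm --pt "-0.52 0 0 0 0 0 0" --pt "-0.55 0 0 0 0 0 0" --pt "-0.58 0 0 0 0 0 0" --pt "-0.58 0 0 0 0 0 0" --grip_force 3

```text
time_s: 12.95
ee_pos: [0.5018, 0.1158, 0.0654]
eef_rot: [-3.142, 0.0, -0.105]
force: [-0.7, -0.8, 0.5]
grip_width: 0.0199
grip_force: 0.1
```

```bash
python3 tilt.py B;python3 go.py B 0 65
```

```text
(-35, -17) 73 [(29, np.int64(7), np.float64(-6.5)), (33, np.int64(8), np.float64(-8.1)), (37, np.int64(10), np.float64(-8.9)), (41, np.int64(16), np.float64(-6.9)), (45, np.int64(8), np.float64(-7.0)), (49, np.int64(13), np.float64(-5.3)), (53, np.int64(11), np.float64(-0.6))]
(-11, 11) 98 [(29, np.int64(9), np.float64(-5.7)), (33, np.int64(11), np.float64(-5.2)), (37, np.int64(15), np.float64(-4.6)), (41, np.int64(10), np.float64(-3.6)), (45, np.int64(19), np.float64(-4.3)), (49, np.int64(9), np.float64(-1.0)), (53, np.int64(5), np.float64(-7.0)), (57, np.int64(8), np.float64(-10.7)), (61, np.int64(12), np.float64(-11.9))]
(17, 35) 73 [(29, np.int64(7), np.float64(-9.6)), (33, np.int64(16), np.float64(-9.2)), (37, np.int64(9), np.float64(-7.8)), (41, np.int64(12), np.float64(-4.9)), (45, np.int64(11), np.float64(-4.9)), (49, np.int64(9), np.float64(-2.8)), (53, np.int64(8), np.float64(-4.1)), (57, np.int64(1), np.float64(-6.1))]
t 13.0 shift [-0.02  0.19  0.01] turn [-0. -0. -0.] ee [0.5018 0.1158 0.0655] f [ 0.1 -0.9  0.4]
```

Emit:
move_arm --pt "-0.6 0 0 0 0 0 0" --pt "-0.62 0 0 0 0 0 0" --pt "-0.64 0 0 0 0 0 0" --pt "-0.64 0 0 0 0 0 0" --grip_force 3

```text
time_s: 13.4
ee_pos: [0.5019, 0.1158, 0.0655]
eef_rot: [3.142, -0.0, -0.105]
force: [-0.5, 0.1, 1.3]
grip_width: 0.0171
grip_force: 0.5
```

```bash
python3 tilt.py B;python3 go.py B 0 65
```

```text
(-35, -17) 76 [(29, np.int64(7), np.float64(-9.9)), (33, np.int64(10), np.float64(-9.0)), (37, np.int64(11), np.float64(-8.1)), (41, np.int64(12), np.float64(-8.0)), (45, np.int64(11), np.float64(-7.4)), (49, np.int64(11), np.float64(-7.4)), (53, np.int64(14), np.float64(-3.5))]
(-11, 11) 98 [(29, np.int64(6), np.float64(-12.3)), (33, np.int64(11), np.float64(-5.1)), (37, np.int64(14), np.float64(-5.1)), (41, np.int64(15), np.float64(-4.2)), (45, np.int64(22), np.float64(-1.8)), (49, np.int64(5), np.float64(-2.7)), (53, np.int64(9), np.float64(-3.4)), (57, np.int64(6), np.float64(-8.0)), (61, np.int64(10), np.float64(-11.2))]
(17, 35) 75 [(29, np.int64(12), np.float64(-7.4)), (33, np.int64(11), np.float64(-8.5)), (37, np.int64(7), np.float64(-9.2)), (41, np.int64(14), np.float64(-8.2)), (45, np.int64(11), np.float64(-5.4)), (49, np.int64(12), np.float64(-6.1)), (53, np.int64(8), np.float64(-2.3))]
t 13.45 shift [-0.02  0.19  0.01] turn [ 0. -0. -0.] ee [0.5019 0.1158 0.0655] f [ 0.2 -1.   1.5]
```

Emit:
move_arm --pt "-0.66 0 0 -0.01 0 0 0" --pt "-0.68 0 0 -0.02 0 0 0" --pt "-0.7 0 0 -0.02 0 0 0" --pt "-0.7 0 0 -0.02 0 0 0" --grip_force 3

```text
time_s: 13.85
ee_pos: [0.5018, 0.1158, 0.0664]
eef_rot: [-3.142, 0.0, -0.105]
force: [-0.4, 0.2, 0.2]
grip_width: 0.0138
grip_force: 2.1
```

```bash
python3 tilt.py B;python3 go.py B 0 65
```

```text
(-35, -17) 78 [(29, np.int64(13), np.float64(-8.9)), (33, np.int64(9), np.float64(-6.8)), (37, np.int64(11), np.float64(-7.7)), (41, np.int64(8), np.float64(-7.7)), (45, np.int64(14), np.float64(-6.6)), (49, np.int64(10), np.float64(-6.7)), (53, np.int64(13), np.float64(-5.5))]
(-11, 11) 98 [(29, np.int64(6), np.float64(-6.6)), (33, np.int64(10), np.float64(-4.6)), (37, np.int64(14), np.float64(-4.1)), (41, np.int64(16), np.float64(-2.9)), (45, np.int64(20), np.float64(0.3)), (49, np.int64(10), np.float64(1.2)), (53, np.int64(6), np.float64(-2.8)), (57, np.int64(7), np.float64(-5.8)), (61, np.int64(9), np.float64(-7.6))]
(17, 35) 74 [(29, np.int64(11), np.float64(-8.0)), (33, np.int64(8), np.float64(-9.4)), (37, np.int64(11), np.float64(-8.9)), (41, np.int64(16), np.float64(-7.2)), (45, np.int64(10), np.float64(-4.9)), (49, np.int64(7), np.float64(-5.7)), (53, np.int64(11), np.float64(-4.6))]
t 13.9 shift [-0.02  0.19  0.03] turn [-0.  0. -0.] ee [0.5018 0.1158 0.0664] f [-0.1 -0.6  0.1]
```

The die tips freely, so B is the loose one, and it is now well over to the left: flank shift about 7–8 mm, with the fingers meeting both sides of the crown. Next I'll release it, cross over and push right.

Emit:
move_arm --pt "-0.5 0 0 0 0 0 0" --pt "-0.2 0 0 0 0 0 0" --pt "0.06 0 0 0 0 0 0" --pt "0.06 0 0 0 0 0 0" --pt "0.06 0 0.45 0.02 0 0 0" --pt "0.06 0 0.45 0.02 0 0 0" --pt "0.06 0 0.45 0.02 0 0 0" --pt "-0.05 0 0.45 0.02 0 0 0" --pt "-0.13 0 0.45 0.02 0 0 0" --pt "-0.2 0 0.45 0.02 0 0 0" --pt "-0.27 0 0.45 0.02 0 0 0" --pt "-0.34 0 0.45 0.02 0 0 0" --grip_force 3

```text
time_s: 15.1
ee_pos: [0.4995, 0.0936, 0.0655]
eef_rot: [-3.142, -0.0, -0.105]
force: [-0.1, -0.7, 0.5]
grip_width: 0.032
grip_force: 0.1
```

```bash
python3 tilt.py B|sed -n 2p;python3 go.py B 0 65
```

```text
(-11, 11) 43 [(29, np.int64(15), np.float64(-10.2)), (33, np.int64(9), np.float64(-9.5)), (37, np.int64(8), np.float64(-10.8)), (41, np.int64(1), np.float64(-9.5)), (45, np.int64(2), np.float64(-8.1)), (49, np.int64(1), np.float64(-10.5)), (53, np.int64(4), np.float64(-1.5)), (57, np.int64(1), np.float64(2.9)), (61, np.int64(2), np.float64(2.7))]
t 15.15 shift [-0.02 -0.26  0.01] turn [-0. -0. -0.] ee [0.4995 0.0935 0.0655] f [-0.  -0.1  0.7]
```

Emit:
move_arm --pt "-0.38 0 0 0 0 0 0" --pt "-0.42 0 0 0 0 0 0" --pt "-0.46 0 0 0 0 0 0" --pt "-0.5 0 0 0 0 0 0" --pt "-0.5 0 0 0 0 0 0" --grip_force 3

```text
time_s: 15.65
ee_pos: [0.4996, 0.0935, 0.0656]
eef_rot: [-3.141, -0.0, -0.105]
force: [0.1, 1.9, 2.4]
grip_width: 0.0236
grip_force: 0.9
```

```bash
python3 tilt.py B|sed -n 2p;python3 go.py B 0 65
```

```text
(-11, 11) 46 [(29, np.int64(13), np.float64(-11.1)), (33, np.int64(9), np.float64(-9.3)), (37, np.int64(12), np.float64(-12.0)), (41, np.int64(7), np.float64(-14.3)), (45, np.int64(1), np.float64(-12.3)), (49, np.int64(1), np.float64(-13.5)), (53, np.int64(1), np.float64(-5.7)), (61, np.int64(2), np.float64(1.5))]
t 15.7 shift [-0.02 -0.26  0.01] turn [-0. -0. -0.] ee [0.4996 0.0935 0.0656] f [-0.4  1.4  1.4]
```

Emit:
move_arm --pt "-0.52 0 0 -0.01 0 0 0" --pt "-0.54 0 0 -0.02 0 0 0" --pt "-0.57 0 0 -0.02 0 0 0" --pt "-0.57 0 0 -0.02 0 0 0" --grip_force 3

```text
time_s: 16.1
ee_pos: [0.4994, 0.0934, 0.0664]
eef_rot: [3.142, 0.0, -0.105]
force: [-0.9, -0.0, 1.2]
grip_width: 0.0201
grip_force: 0.3
```

```bash
python3 tilt.py B|sed -n 2p;python3 go.py B -1 65
```

```text
(-11, 11) 51 [(29, np.int64(13), np.float64(-11.3)), (33, np.int64(11), np.float64(-12.6)), (37, np.int64(8), np.float64(-13.6)), (41, np.int64(12), np.float64(-16.0)), (45, np.int64(2), np.float64(-17.6)), (49, np.int64(3), np.float64(-22.3)), (57, np.int64(1), np.float64(-1.2)), (61, np.int64(1), np.float64(-2.3))]
t 16.15 shift [-0.02 -0.24  0.03] turn [ 0.  0. -0.] ee [0.4994 0.0934 0.0664] f [-0.1  0.1  0.6]
```

Both rocks are done. I'll release, let the die drop back, centre over it and open for the flank pinch.

Emit:
move_arm --pt "-0.4 0 0 0 0 0 0" --pt "-0.15 0 0 0 0 0 0" --pt "0.06 0 0 0 0 0 0" --pt "0.06 0 0 0 0 0 0" --pt "0.06 0 0 -0.4 0 0 0" --pt "0.0 -0.02 -0.24 -0.4 0 0 0" --pt "0.0 -0.02 -0.24 -0.4 0 0 0" --pt "0.0 -0.02 -0.24 -0.4 0 0 0" --grip_force 4.5

```text
time_s: 16.95
ee_pos: [0.4994, 0.1058, 0.0857]
eef_rot: [3.141, 0.001, -0.104]
force: [0.4, -0.1, -0.6]
grip_width: 0.0473
grip_force: 0.0
```

```bash
python3 tilt.py B;python3 go.py B -1 46
```

```text
(-35, -17) 81 [(29, np.int64(10), np.float64(-9.3)), (33, np.int64(9), np.float64(-9.2)), (37, np.int64(11), np.float64(-8.8)), (41, np.int64(14), np.float64(-8.1)), (45, np.int64(13), np.float64(-6.5)), (49, np.int64(12), np.float64(-4.6)), (53, np.int64(12), np.float64(-1.7))]
(-11, 11) 99 [(29, np.int64(10), np.float64(-8.9)), (33, np.int64(13), np.float64(-9.4)), (37, np.int64(11), np.float64(-10.2)), (41, np.int64(20), np.float64(-8.4)), (45, np.int64(12), np.float64(-7.8)), (49, np.int64(15), np.float64(-4.8)), (53, np.int64(18), np.float64(-4.0))]
(17, 35) 74 [(29, np.int64(12), np.float64(-9.0)), (33, np.int64(10), np.float64(-9.4)), (37, np.int64(9), np.float64(-9.2)), (41, np.int64(12), np.float64(-7.6)), (45, np.int64(14), np.float64(-6.0)), (49, np.int64(10), np.float64(-3.7)), (53, np.int64(7), np.float64(-2.2))]
t 17.0 shift [0.01 0.   0.79] turn [0.    0.001 0.   ] ee [0.4994 0.1056 0.0857] f [ 0.5  0.9 -1.6]
```

Seated again. I'll descend and pinch gradually.

Emit:
move_arm --pt "0.0 0 0 0.4 0 0 0" --pt "0.0 0 0 0.79 0 0 0" --pt "0.0 0 0 0.79 0 0 0" --pt "-0.2 0 0 0.79 0 0 0" --pt "-0.35 0 0 0.79 0 0 0" --pt "-0.5 0 0 0.79 0 0 0" --pt "-0.58 0 0 0.79 0 0 0" --pt "-0.64 0 0 0.79 0 0 0" --pt "-0.7 0 0 0.79 0 0 0" --pt "-0.8 0 0 0.79 0 0 0" --pt "-0.8 0 0 0.79 0 0 0" --grip_force 4.5

```text
time_s: 18.1
ee_pos: [0.4999, 0.1054, 0.0472]
eef_rot: [3.142, -0.0, -0.105]
force: [-1.6, -2.0, 4.7]
grip_width: 0.0159
grip_force: 4.5
```

Emit:
move_arm --pt "-0.8 0 0 -0.05 0 0 0" --pt "-0.8 0 0 -0.12 0 0 0" --pt "-0.8 0 0 -0.2 0 0 0" --pt "-0.8 0 0 -0.3 0 0 0" --pt "-0.8 0 0 -0.45 0 0 0" --pt "-0.8 0 0 -0.65 0 0 0" --pt "-0.8 0 0 -0.9 0 0 0" --pt "-0.8 0 0 -1.2 0 0 0" --pt "-0.8 0 0 -1.5 0 0 0" --pt "-0.8 0 0 -1.6 0 0 0" --grip_force 4.5

```text
time_s: 19.1
ee_pos: [0.5004, 0.1055, 0.1292]
eef_rot: [-3.141, -0.003, -0.105]
force: [0.1, 0.2, -0.7]
grip_width: 0.0157
grip_force: 4.5
```

```bash
python3 - <<'E'
from h import *
im,d=ctrl.camera("side")
cv2.imwrite("pics/side3.png",cv2.resize(im[120:360,150:350,::-1],None,fx=2.5,fy=2.5,interpolation=cv2.INTER_CUBIC))
E
python3 go.py .449,-.357,-0.105 0 127
```

```text
t 19.15 shift [-0.05  9.31  0.03] turn [-0.001 -0.003 -0.   ] ee [0.5004 0.1056 0.129 ] f [-0.4 -0.1  0.4]
```

View pics/side3.png

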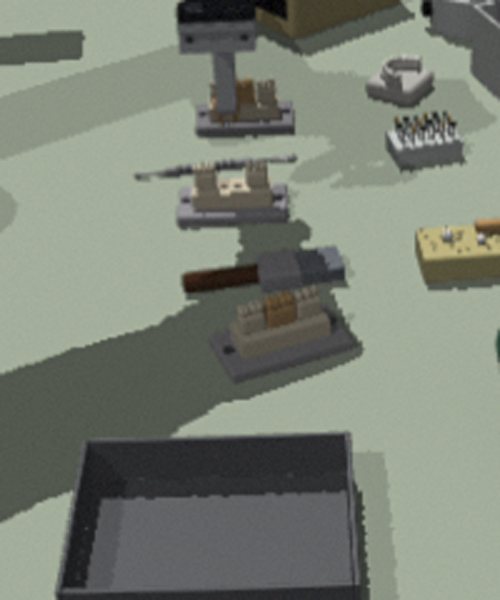

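The die is out: model B's seat is empty, with the pin holes showing at about (230,185), and the grip holds at 15.7 mm. I'll carry it to the pan.

Emit:
move_arm --pt "-0.8 0 0.3 0 0 0 0" --pt "-0.8 0 1.0 0 0 0 0" --pt "-0.8 0 1.8 0 0 0 0" --pt "-0.8 0 2.7 0 0 0 0" --pt "-0.8 0 3.6 0 0 0 0" --pt "-0.8 0 4.5 0 0 0 0" --pt "-0.8 0 5.4 0 0 0 0" --pt "-0.8 0 6.3 0 0 0 0" --pt "-0.8 -0.02 7.2 0 0 0 0" --pt "-0.8 -0.05 8.1 0 0 0 0" --pt "-0.8 -0.05 8.8 0 0 0 0" --pt "-0.8 -0.05 9.3 0 0 0 0"

```text
time_s: 20.35
ee_pos: [0.4466, -0.3593, 0.126]
eef_rot: [-3.141, 0.001, -0.107]
force: [0.2, 0.5, -0.1]
grip_width: 0.0162
grip_force: 4.5
```

```bash
python3 go.py .449,-.357,-0.105 0 37; python3 - <<'E'
from h import *
im,d=ctrl.camera("side")
cv2.imwrite("pics/side4.png",cv2.resize(im[180:400,130:380,::-1],None,fx=2.6,fy=2.6,interpolation=cv2.INTER_CUBIC))
print(ctrl.get_obs()["grip_width"])
E
```

```text
t 20.35 shift [ 0.04 -0.05  1.78] turn [-0.001  0.001 -0.002] ee [ 0.4466 -0.3593  0.126 ] f [ 0.2  0.5 -0.1]
0.016113395897758797
```

View pics/side4.png

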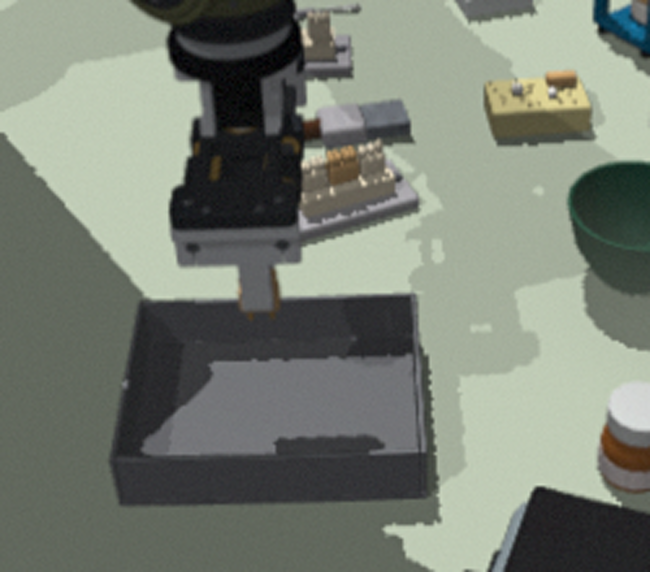

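The die is held at (260,290), above the middle of the pan. I'll lower it gently.

Emit:
move_arm --pt "-0.8 0 0 0.4 0 0 0" --pt "-0.8 0 0 0.8 0 0 0" --pt "-0.8 0 0 1.2 0 0 0" --pt "-0.8 0 0 1.5 0 0 0" --pt "-0.8 0 0 1.65 0 0 0" --pt "-0.8 0 0 1.72 0 0 0" --pt "-0.8 0 0 1.76 0 0 0" --pt "-0.8 0 0 1.78 0 0 0" --pt "-0.8 0 0 1.78 0 0 0"

```text
time_s: 21.3
ee_pos: [0.4486, -0.3569, 0.0384]
eef_rot: [3.141, -0.001, -0.105]
force: [0.5, -0.2, -0.4]
grip_width: 0.0159
grip_force: 4.5
```

Emit:
move_arm --pt "-0.8 0 0 0.03 0 0 0" --pt "-0.8 0 0 0.06 0 0 0" --pt "-0.8 0 0 0.08 0 0 0" --pt "-0.8 0 0 0.08 0 0 0"

```text
time_s: 21.7
ee_pos: [0.4485, -0.3568, 0.0342]
eef_rot: [3.141, -0.0, -0.105]
force: [-0.7, -0.4, 2.8]
grip_width: 0.0161
grip_force: 4.5
```

The floor is felt (2.8 N upward). I'll open slowly so the die leans on a finger as it goes over.

Emit:
move_arm --pt "-0.64 0 0 0 0 0 0" --pt "-0.6 0 0 0 0 0 0" --pt "-0.55 0 0 0 0 0 0" --pt "-0.5 0 0 0 0 0 0" --pt "-0.42 0 0 0 0 0 0" --pt "-0.34 0 0 0 0 0 0" --pt "-0.26 0 0 0 0 0 0" --pt "-0.16 0 0 0 0 0 0" --pt "-0.06 0 0 0 0 0 0" --pt "0.04 0 0 0 0 0 0" --pt "0.14 0 0 0 0 0 0" --pt "0.24 0 0 0 0 0 0"

```text
time_s: 22.9
ee_pos: [0.4484, -0.3567, 0.0339]
eef_rot: [-3.142, 0.0, -0.105]
force: [0.3, 0.6, -0.1]
grip_width: 0.0573
grip_force: 0.0
```

```bash
python3 - <<'E'
from h import *
im,d=ctrl.camera("side")
cv2.imwrite("pics/side5.png",cv2.resize(im[270:380,160:320,::-1],None,fx=4,fy=4,interpolation=cv2.INTER_CUBIC))
o=ctrl.get_obs();print(o["grip_width"],o["force"])
E
```

```text
0.05789845065204694 [ 0.38885753 -0.62496587 -0.86761284]
```

View pics/side5.png

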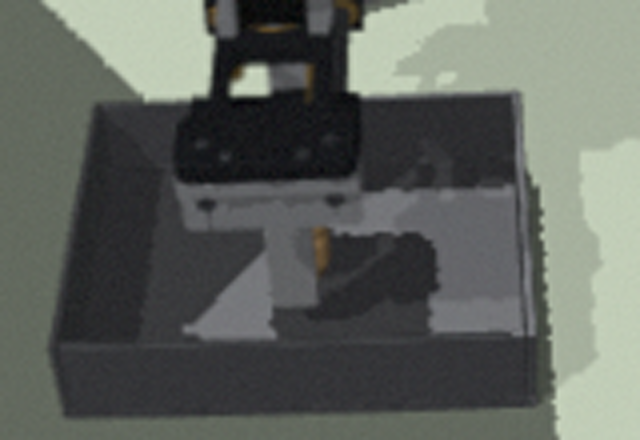

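The die is behind the near finger, its edge showing at (320,250), with no force on the tool. I'll open further and rise.

Emit:
move_arm --pt "0.32 0 0 0 0 0 0" --pt "0.4 0 0 0 0 0 0" --pt "0.48 0 0 0 0 0 0" --pt "0.55 0 0 0 0 0 0" --pt "0.55 0 0 -0.2 0 0 0" --pt "0.55 0 0 -0.5 0 0 0" --pt "0.55 0 0 -1.0 0 0 0" --pt "0.55 0 0 -2.0 0 0 0" --pt "0.55 0 0 -3.0 0 0 0" --pt "0.55 0 0 -3.0 0 0 0"

```text
time_s: 23.95
ee_pos: [0.4503, -0.3583, 0.1925]
eef_rot: [3.134, -0.01, -0.105]
force: [0.0, -0.4, -0.7]
grip_width: 0.0729
grip_force: 0.0
```

```bash
python3 tilt.py A|sed -n 2p; python3 tilt.py C|sed -n 2p; python3 - <<'E'
from h import *
im,d=ctrl.camera("side")
cv2.imwrite("pics/side6.png",cv2.resize(im[140:400,150:400,::-1],None,fx=2.3,fy=2.3,interpolation=cv2.INTER_CUBIC))
for r in ctrl.cut_out("side","die_2"):
    P=cloud("side",r["region"],d);print(round(r["score"],2),np.round(np.percentile(P,[5,50,95],axis=0),3).tolist())
E
```

```text
(-11, 11) 57 [(29, np.int64(8), np.float64(-12.2)), (33, np.int64(7), np.float64(-7.9)), (37, np.int64(12), np.float64(-8.6)), (41, np.int64(9), np.float64(-5.3)), (45, np.int64(9), np.float64(-6.5)), (49, np.int64(10), np.float64(-4.4)), (53, np.int64(2), np.float64(-7.1))]
(-11, 11) 123 [(29, np.int64(14), np.float64(-10.8)), (33, np.int64(17), np.float64(-10.3)), (37, np.int64(13), np.float64(-9.1)), (41, np.int64(22), np.float64(-8.2)), (45, np.int64(14), np.float64(-8.4)), (49, np.int64(19), np.float64(-6.8)), (53, np.int64(24), np.float64(-4.6))]
0.63 [[0.437, -0.367, 0.018], [0.449, -0.363, 0.031], [0.46, -0.354, 0.042]]
0.58 [[0.51, -0.14, -0.001], [0.522, -0.135, 0.044], [0.533, -0.049, 0.055]]
```

View pics/side6.png

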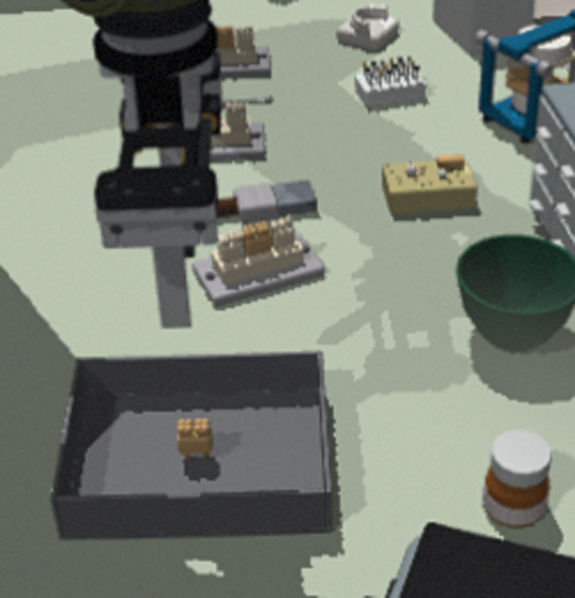

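The die rests upright on its pins inside the pan at (195,438), with its body at z 18–42 mm. Dies A and C are seated, the bystanders are unmoved, and the gripper is clear.

```bash
python3 -c "
from h import *
print(ctrl.hand_in())"
```

```text
the job is handed in; nothing more can be done
None
```

The loose die (middle model, at y ≈ 0.106 m) was rocked left then right, drawn out with a 4.5 N pinch and set in the pan, standing upright on its pins rather than on its side; the right-hand die was felt and is sound, the left-hand one (y ≈ 0.29 m) I did not push because the loose one was already found, and the job was handed in at about 24 s with no verdict returned.

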